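# Load a mortar bar into the length gauge, past its clamp post

## Task

Load the mortar bar lying on the bench into the bay of the length gauge only by pushing it along the bench with your fingertips, never gripping, lifting or tipping it and never pushing hard: work its far end in behind the clamp post, then swing its near end in, so that it lies between the two end stops, flush along the whole fence. Do not touch the dial indicator, leave the other things on the bench where they are, and finish clear of the bar.

Things in the scene. Friction and masses are not known exactly. Their poses are not given: they have to be found in the camera images.
- bar: The grey mortar bar, loose, 25 x 160 x 25 mm (x, y, z), about 0.24 kg, lying on the bench: plain, square, a small flat steel stud in each end. Origin: centre of its underside. y runs along it to its far end (farther from the robot), x across it to the robot's right, z up. It starts to the left of the bay and nearer the robot, its far end turned away from the bay.
- bar_far_end (a point): Centre of the bar's far end face, 12.5 mm above its underside, 80 mm from its middle along +y of the bar.
- bar_near_end (a point): Centre of the bar's near end face, 12.5 mm above its underside, 80 mm from its middle along -y of the bar.
- gauge: The aluminium bay of the length gauge, bolted to the bench, no floor: the bar slides on the bench. Origin: at bench level, where the middle of the seated bar's underside belongs. x points into the bay (to the robot's right), y along it away from the robot, z up; the seated bar's axes lie along these. A fence on the right, a stop at each end (168 mm apart for the 160 mm bar), a post on the left.
- fence (a point): Bench-level point in the middle of the fence's face: x = +12.5 mm, y = 0 in the gauge's frame. The fence is a wall along y, 206 mm long, 10 mm thick, 32 mm high. Behind it (to the right) stands a balance with a steel cup on its pan, up to 200 mm high; to the left of the bar, from world y = 0.44 on, stands a viscometer over 200 mm high. Both are fixed.
- far_stop (a point): Bench-level point on the far end block's inner face: x = 0, y = +84 mm in the gauge's frame. The block reaches from the fence out to x = -22.5 mm; it is 19 mm thick (to y = +103 mm) and 32 mm high.
- near_stop (a point): Bench-level point on the near end stop's inner face: x = 0, y = -84 mm in the gauge's frame. The stop reaches from the fence out only to x = -3.5 mm; it is 19 mm thick (to y = -103 mm) and 32 mm high.
- post (a point): Foot of the fixed steel clamp post at the open side of the bay's far part: x = -41.5, y = +54 mm in the gauge's frame. Radius 11 mm, 28 mm high; on it a nut and stud up to 45 mm and a fixed clamp strap swung aside to the far side (gauge +y), 53 mm long, 20 mm and more above the bench. 43 mm are free between post and fence: the bar passes behind it but not straight in over it.
- indicator: Dial indicator lying face up beyond the far end block, its stem clamped in the block: a 43 mm dial, 28 mm high, centred at x = 0, y = +130 mm in the gauge's frame. Nothing of it is inside the bay. Its origin is that of the gauge, not the dial's. Not to be touched.
- weight: Bystander: brass calibration weight, 29 mm diameter, 44 mm tall, upright, right of the bay's near end, before the balance. Origin: centre of its underside.
- level_block: Bystander: brass spirit level block, 18 x 70 x 20 mm, lying on the bench in front of the balance. Origin: centre of its underside.
- stopwatch: Bystander: dark stopwatch lying on its back, 73 x 58 x 14 mm, right of the level block. Origin: centre of its underside.
- dust_brush: Bystander: small brush with beech handle, 127 x 28 x 12 mm, on the bench right of the stopwatch. Origin: centre of its underside.
- notebook: Bystander: blue pocket log book, 135 x 98 x 13 mm, on the bench at the right. Origin: centre of its underside.
- sample_jar: Bystander: sample jar with white lid, 57 mm diameter, 67 mm tall, beyond the bar, left of the bay's far end. Origin: centre of its underside.

How it is judged:
By the outcome, as a careful person would: the job done as asked, in the order asked, and still so for the second after the job is handed in, with the robot touching nothing.
It also fails if it takes over 70 s, if anything falls off the work surface, if the arm or the gripper's body presses on something with over 40 N, if the wrist force passes 120 N, or if a joint passes its speed limit or range.

## Robot

A 6-joint arm with a two-finger parallel gripper is mounted at the origin on a cart in front of the work surface, level with it; the furniture and walls round the work are solid. World frame = base frame: x ahead of the robot, y to its left, z up, the work surface at z = 0. Lengths are in m, angles in degrees, forces in N, time in s.
With the tool pointing down it reaches from about 0.375 to 0.9 m from the base axis. Payload 3.1 kg.
Tool frame: the origin (TCP) lies on the centre line of the jaws, within the pads' length; the fingertips stand 25 mm ahead of it and the grasp point (between the pads) lies 6 mm ahead of it; z points along the fingers, y is the line along which they close (so a half turn about z gives the same grasp; the last joint's range is limited). The gripper opens to 87 mm and grips with 3 to 60 N. Pads are 19 mm wide; open, the fingers measure 117 mm over their backs; the gripper's body (75 mm by 190 mm) begins 51 mm behind the grasp point.
Start: joints at [55.09, 30.224, 82.088, -0, 67.689, -10.227], TCP at [0.261, 0.568, 0.248] pointing down, gripper open.
Joint ranges: [-176.69, 176.69], [-43.24, 126.21], [12.49, 139.97], [-82, 262], [0, 151.66], [-163.58, 163.58]. Speed limits (degrees/s): [159.86, 159.86, 180, 180, 180, 180].

## Interface

Orientations are given as a 3x3 rotation matrix whose columns are the frame's x, y, z axes.
In Python, from rig import * gives the robot as it stands.
- The arm moves only by the tool step_arm, never from a script. Its argument "steps" is a list of rows, each a list of 7 numbers: the shift along the tool's x, y, z normalised to -1 to 1, where 1 is 0.3 m, then the turn, a rotation vector about the tool's x, y, z normalised to -1 to 1, where 1 is 45 degrees, then the gripper's target within -1 to 1 (shut at 1, half-way at 0, fully open at -1). A call has 1 to 8 rows; each row is the pose to reach, as a shift and turn from the pose commanded when the call began, along the tool's axes at that moment; what a row does not reach only later rows make up. A row lasts 1/12 s, in which the tool goes at most 41.7 mm and 7.16 degrees, less where a joint would pass 70% of its speed; a pose out of reach is approached as far as the arm can. A call with a number of a shift or a turn outside -1 to 1 is refused whole. A call with a gripper value outside its range is refused whole. The fingers move at their own pace and stop on an object; the grip force is fixed at half the most. Time passes only in rows, so rows that repeat a pose let the fingers close. It gives the time, the measured TCP pose, the force, the opening and the grip force at its end, in the units of the state.
- read_state(): the state, without advancing time (a new reading comes with each control period).
- capture(name): name is "side" or "top" or "wrist"; returns a dict with "image" (400x640x3 uint8, red, green, blue), "vertical_fov" (degrees; the focal length in pixels is half the picture's height over the tangent of half this angle, whatever the lens; pixels are square), "cx", "cy" (the principal point, pixels), "world_from_camera" (4x4, takes a point from camera to world coordinates); the wrist camera has in their place "T_tool_cam" (4x4, takes a point from camera to tool coordinates, whose origin is the TCP and whose axes are the flange's). Camera axes: x right, y down, z forward; pixel columns grow to the right and rows downward; lengths in m; the calibration is good to about 2 mm. A picture is of the moment at which its call begins: read the wrist's pose just before it. There is no depth.
- hand_in(): hands the job in; it is judged then, once.
The state is a dict: "time_s": time; "joint_positions": joint angles; "qvel": joint speeds; "tau": joint torques, N m; "position": TCP position; "tcp_rot": TCP orientation; "force": force on the tool from outside, world axes, zero at the start; "moment": the same for the moment, N m; "opening": opening from 0.0 (shut) to 1.0 (fully open); "grasp_force": force on a finger pad.
Only numpy, scipy, OpenCV 4.12 (cv2) and the standard library are available. Lean on these libraries where they do the work, as an engineer would, in place of code of your own. Each camera call takes 0.05 s, during which the arm holds its last target. There are 200 camera calls.

## Working session

There is one attempt and no reset: what is moved stays moved. The work goes in short steps, Python scripts to look and compute and a tool call to move; the robot and the scene stay as the last step left them, time stands still between calls to the robot, and variables do not carry over. Pictures are saved under pics/ and viewed, at most 10 in all, crops included, and the job is handed in when it is done.

Besides the shell and the picture viewer there is one more tool, called after "Emit:" as name(argument=value, ...), one argument or row to a line, values as JSON. step_arm: Moves the arm, as the interface text tells. Scaled input: -1 to 1 covers 0.3 m each way for a shift and 45 degrees each way for a turn. Its arguments: {"type":"object","properties":{"steps":{"type":"array"}},"required":["steps"]}

```bash
mkdir -p pics; python3 - <<'E'
from rig import *
import cv2,numpy as np
s=read_state();print(s['time_s'],s['position'],np.round(s['tcp_rot'],3),s['opening'])
for n in('top','side'):
    c=capture(n);cv2.imwrite(f'pics/{n}0.png',c['image'][:,:,::-1]);print(n,c['vertical_fov'],c['cx'],c['cy'],np.round(c['world_from_camera'],4).tolist())
E
```

```text
0.0 [0.26059252 0.5673431  0.24656321] [[-0.909  0.418 -0.001]
 [ 0.418  0.909 -0.002]
 [ 0.    -0.002 -1.   ]] 1.0020843047333128
top 43.684256421639446 319.6006365033603 197.28921563393473 [[0.0108, -0.9911, 0.133, 0.3954], [-0.9999, -0.0111, -0.0012, -0.0018], [0.0027, -0.133, -0.9911, 1.3635], [0.0, 0.0, 0.0, 1.0]]
side 48.30841340691518 312.2457930416902 193.39871817453044 [[0.8609, -0.1875, 0.473, 0.0528], [-0.5085, -0.35, 0.7867, -0.8344], [0.018, -0.9178, -0.3967, 0.4561], [0.0, 0.0, 0.0, 1.0]]
```

View pics/top0.png

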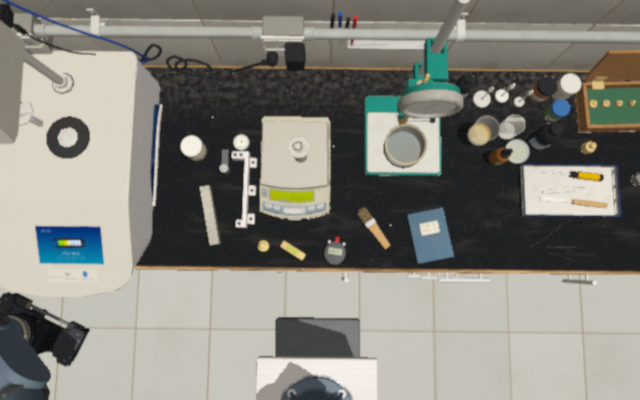

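View pics/side0.png

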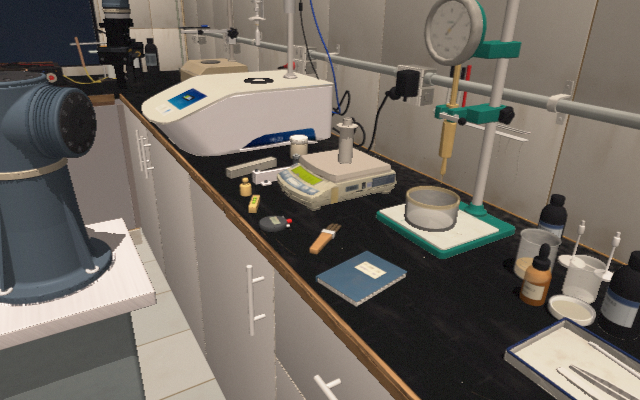

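The top view shows the bar near (209,215), the white bay at u≈238–255, v≈150–228, the post near (224,158), and the jar at (193,147). I'll zoom in.

```bash
cat > h.py <<'E'
from rig import *
import cv2,numpy as np
def ray(c,u,v,T=None):
    T=c['world_from_camera'] if T is None else T
    f=200/np.tan(np.radians(c['vertical_fov']/2))
    d=T[:3,:3]@np.array([(u-c['cx'])/f,(v-c['cy'])/f,1]);return T[:3,3],d
def onz(c,u,v,z,T=None):
    o,d=ray(c,u,v,T);return (o+d*(z-o[2])/d[2])
E
python3 - <<'E'
from h import *
c=capture('top');im=c['image'][:,:,::-1]
cr=im[130:260,170:270];cv2.imwrite('pics/crop0.png',cv2.resize(cr,None,fx=4.5,fy=4.5,interpolation=cv2.INTER_CUBIC))
for u,v,z in[(209,215,.025),(238,150,.032),(255,228,.032),(193,147,.067),(224,155,.045),(224,168,.028),(238,228,.032)]:print(u,v,onz(c,u,v,z))
E
```

```text
209 215 [0.52364498 0.2937583  0.025     ]
238 150 [0.70170821 0.22038241 0.032     ]
255 228 [0.48950173 0.1680933  0.032     ]
193 147 [0.70042857 0.33425624 0.067     ]
224 155 [0.68451691 0.25548126 0.045     ]
224 168 [0.65216184 0.25748811 0.028     ]
238 228 [0.48900148 0.21345179 0.032     ]
```

View pics/crop0.png

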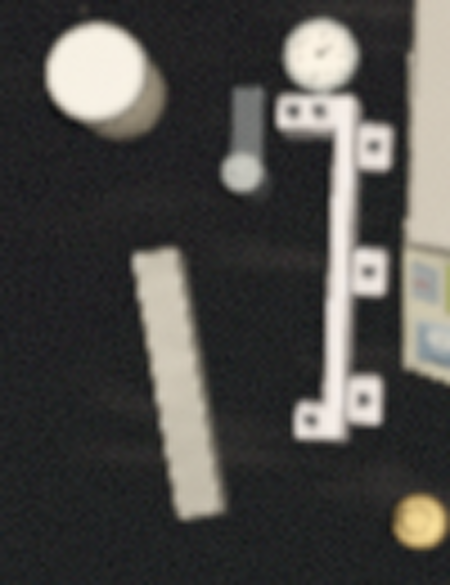

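The zoomed crop shows the bar's corners at about (133,255), (178,248), (222,512) and (178,520), and the bay, post with strap, dial and jar are all clear. Next I'll convert these to world coordinates and check the wrist camera's mounting.

```bash
python3 - <<'E'
from h import *
c=capture('top')
def P(x,y,z): return np.round(onz(c,170+(x+.5)/4.5-.5,130+(y+.5)/4.5-.5,z)[:2],4)
for n,x,y,z in[('barFL',133,255,.025),('barFR',178,248,.025),('barNR',222,512,.025),('barNL',178,520,.025),('fenceFarR',357,97,.032),('fenceNearR',347,440,.032),('stopFL',278,95,.032),('stopNLinner',296,403,.032),('fence in far',333,130,.032),('fence in near',322,405,.032),('post',241,172,.04),('dial',320,55,.028),('weight',420,521,.044),('jar',95,72,.067)]:print(n,P(x,y,z))
w=capture('wrist');print(np.round(w['T_tool_cam'],3).tolist(),w['vertical_fov'])
E
```

```text
barFL [0.6016 0.3236]
barFR [0.6061 0.2966]
barNR [0.4478 0.2641]
barNL [0.4428 0.2901]
fenceFarR [0.6988 0.1905]
fenceNearR [0.4909 0.1902]
stopFL [0.6995 0.2383]
stopNLinner [0.5126 0.2212]
fence in far [0.6783 0.2044]
fence in near [0.5115 0.2057]
post [0.6503 0.2574]
dial [0.7256 0.2143]
weight [0.4431 0.1444]
jar [0.7041 0.3405]
[[-0.0, -0.97, -0.245, 0.066], [1.0, -0.0, -0.0, 0.001], [0.0, -0.245, 0.97, -0.138], [0.0, 0.0, 0.0, 1.0]] 69.9439972758082
```

Emit:
step_arm(
  steps=[
    [-0.08, -0.05, -0.02, 0, 0, 0.12, 1],
    [-0.17, -0.11, -0.04, 0, 0, 0.25, 1],
    [-0.26, -0.17, -0.06, 0, 0, 0.38, 1],
    [-0.36, -0.23, -0.08, 0, 0, 0.52, 1],
    [-0.45, -0.29, -0.08, 0, 0, 0.65, 1],
    [-0.54, -0.35, -0.08, 0, 0, 0.78, 1],
    [-0.62, -0.4, -0.08, 0, 0, 0.89, 1],
    [-0.62, -0.4, -0.08, 0, 0, 0.89, 1],
  ],
)

```text
time_s: 0.92
position: [0.3824, 0.3775, 0.2716]
tcp_rot: [[-0.42, 0.907, 0.001], [0.907, 0.42, -0.002], [-0.002, 0.0, -1.0]]
force: [-0.0, -0.6, 0.6]
opening: 0.476
grasp_force: 0.0
```

```bash
cat >> h.py <<'E'
def to(x,y,z,yaw):
    s=read_state();R=np.array(s['tcp_rot']);p=np.array(s['position'])
    cy,sy=np.cos(np.radians(yaw)),np.sin(np.radians(yaw))
    Rt=np.array([[-sy,cy,0],[cy,sy,0],[0,0,-1.]])
    d=R.T@(np.array([x,y,z])-p)/.3
    r=np.degrees(cv2.Rodrigues(R.T@Rt)[0].ravel())/45
    print('t',round(s['time_s'],2),'pos',np.round(p,4),'yaw',round(np.degrees(np.arctan2(R[1,1],R[0,1])),2),'F',np.round(s['force'],1),'op',round(s['opening'],2))
    print('->',np.round(np.r_[d,r],3))
def wrist(name=None):
    s=read_state();T=np.eye(4);T[:3,:3]=s['tcp_rot'];T[:3,3]=s['position']
    c=capture('wrist');T=T@c['T_tool_cam']
    if name:cv2.imwrite(f'pics/{name}.png',c['image'][:,:,::-1])
    return c,T
E
python3 -c "
from h import *
to(.53,.30,.25,0)"
```

```text
t 0.92 pos [0.3824 0.3775 0.2716] yaw 24.86 F [-0.  -0.6  0.6] op 0.48
-> [-0.441  0.338  0.073  0.001  0.003  0.552]
```

Emit:
step_arm(
  steps=[
    [-0.08, 0.06, 0.01, 0, 0, 0.11, 1],
    [-0.18, 0.14, 0.03, 0, 0, 0.22, 1],
    [-0.27, 0.21, 0.05, 0, 0, 0.33, 1],
    [-0.35, 0.27, 0.06, 0, 0, 0.44, 1],
    [-0.44, 0.34, 0.07, 0, 0, 0.55, 1],
    [-0.44, 0.34, 0.07, 0, 0, 0.55, 1],
    [-0.44, 0.34, 0.07, 0, 0, 0.55, 1],
  ],
)

```text
time_s: 1.5
position: [0.5296, 0.3048, 0.2499]
tcp_rot: [[-0.008, 1.0, -0.001], [1.0, 0.008, 0.0], [0.0, -0.001, -1.0]]
force: [-0.9, 0.3, -0.2]
opening: 0.018
grasp_force: 0.0
```

```bash
python3 -c "
from h import *
wrist('w1')
to(.558,.331,.035,0)"
```

```text
t 1.55 pos [0.5282 0.3054 0.25  ] yaw 0.53 F [-0.6 -0.6  0.6] op 0.01
-> [ 0.084  0.101  0.717 -0.002 -0.     0.012]
```

View pics/w1.png

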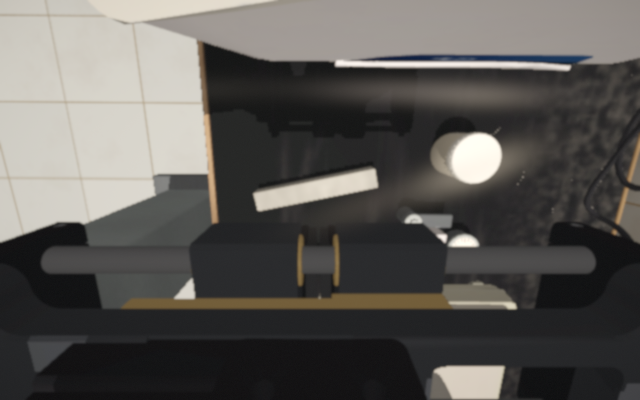

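The wrist view shows the bar at (254–378, 167–211) and the jar at (473,158). The gripper hides the right half, including the bay. I'll refine the bar with a mask in the top view.

```bash
cat >> h.py <<'E'
def bar(name=None):
    c=capture('top');im=c['image'].astype(int);k=6
    if name:cv2.imwrite(f'pics/{name}.png',cv2.resize(c['image'][125:260,165:275,::-1],None,fx=4.4,fy=4.4,interpolation=cv2.INTER_CUBIC))
    big=cv2.resize(c['image'],None,fx=k,fy=k,interpolation=cv2.INTER_CUBIC).astype(int)
    m=((big.min(2)>110)&(big.max(2)<212)&(big[...,0]-big[...,2]>8)).astype(np.uint8)
    m[:, :170*k]=0;m[:,262*k:]=0;m[:125*k]=0;m[262*k:]=0
    m=cv2.morphologyEx(m,cv2.MORPH_OPEN,np.ones((15,15)))
    for q in cv2.findContours(m,cv2.RETR_EXTERNAL,cv2.CHAIN_APPROX_NONE)[0]:
        if cv2.contourArea(q)<200*k*k/4:continue
        w=np.array([onz(c,(u+.5)/k-.5,(v+.5)/k-.5,.025)[:2] for u,v in q[:,0]])
        (a,b),(e,f),_=r=cv2.minAreaRect((w*1000).astype(np.float32))
        p=cv2.boxPoints(r);s1=p[1]-p[0];s2=p[2]-p[1];L=s1 if np.hypot(*s1)>np.hypot(*s2) else s2
        L=L*np.sign(L[0]);print('rect c',round(a,1),round(b,1),'size',round(max(e,f),1),round(min(e,f),1),'ang',round(np.degrees(np.arctan2(L[1],L[0])),1))
E
python3 -c "
from h import *
bar()
c,T=wrist()
for u,v in[(254,193),(258,211),(378,185),(375,167)]:print(np.round(onz(c,u,v,.025 if v<200 and v!=185 else .0,T),4))
"
```

```text
rect c 525.1 294.0 size 163.0 28.9 ang 12.0
[0.4446 0.2916 0.025 ]
[0.4433 0.2599 0.    ]
[0.6104 0.2991 0.    ]
[0.5998 0.3271 0.025 ]
```

Emit:
step_arm(
  steps=[
    [0.09, 0.11, 0.05, 0, 0, 0.01, 1],
    [0.09, 0.11, 0.17, 0, 0, 0.01, 1],
    [0.09, 0.11, 0.3, 0, 0, 0.01, 1],
    [0.09, 0.11, 0.42, 0, 0, 0.01, 1],
    [0.09, 0.11, 0.54, 0, 0, 0.01, 1],
    [0.09, 0.11, 0.65, 0, 0, 0.01, 1],
    [0.09, 0.11, 0.715, 0, 0, 0.01, 1],
    [0.09, 0.11, 0.715, 0, 0, 0.01, 1],
  ],
)

```text
time_s: 2.32
position: [0.5563, 0.3324, 0.0314]
tcp_rot: [[-0.004, 1.0, -0.01], [1.0, 0.004, -0.004], [-0.004, -0.01, -1.0]]
force: [-0.5, -1.5, 0.2]
opening: 0.006
grasp_force: 0.0
```

Emit:
step_arm(
  steps=[
    [-0.015, 0, -0.01, 0, 0, 0, 1],
    [-0.032, 0, -0.01, 0, 0, 0, 1],
    [-0.05, 0, -0.01, 0, 0, 0, 1],
    [-0.068, 0, -0.01, 0, 0, 0, 1],
    [-0.086, 0, -0.01, 0, 0, 0, 1],
    [-0.104, 0, -0.01, 0, 0, 0, 1],
    [-0.122, 0, -0.01, 0, 0, 0, 1],
    [-0.14, 0, -0.01, 0, 0, 0, 1],
  ],
)

```text
time_s: 2.98
position: [0.5617, 0.2902, 0.0396]
tcp_rot: [[-0.001, 1.0, 0.001], [1.0, 0.001, 0.001], [0.001, 0.001, -1.0]]
force: [0.4, 1.8, 1.1]
opening: 0.008
grasp_force: 1.0
```

```bash
python3 -c "
from h import *
bar('t2');to(.556,.34,.035,0)"
```

```text
rect c 460.1 275.7 size 37.4 29.6 ang 0.6
rect c 543.6 264.2 size 119.2 24.2 ang -6.2
t 3.03 pos [0.5614 0.289  0.0393] yaw 0.03 F [0.7 0.1 0.4] op 0.0
-> [ 0.17  -0.018  0.014 -0.     0.001  0.001]
```

View pics/t2.png

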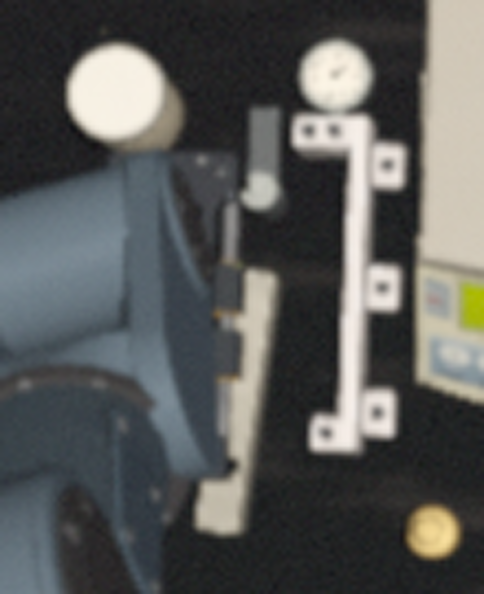

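The top view shows the finger on the bar's left side. The bar is now at about −8°, with its far right corner at (278,275) in the crop, and it is clear of the post at (262,190). I'll push a little further, then back off and lift.

Emit:
step_arm(
  steps=[
    [-0.015, 0, 0, 0, 0, 0, 1],
    [-0.03, 0, 0, 0, 0, 0, 1],
    [-0.043, 0, 0, 0, 0, 0, 1],
    [-0.043, 0, 0, 0, 0, 0, 1],
    [0.0, 0, 0, 0, 0, 0, 1],
    [0.1, 0, -0.06, 0, 0, 0, 1],
    [0.12, -0.1, -0.2, 0, 0, 0, 1],
    [0.12, -0.2, -0.3, 0, 0, 0.1, 1],
  ],
)

```text
time_s: 3.7
position: [0.5093, 0.3284, 0.1208]
tcp_rot: [[0.078, 0.997, 0.001], [0.997, -0.078, 0.0], [0.0, 0.0, -1.0]]
force: [-0.4, -1.0, 2.0]
opening: 0.009
grasp_force: 0.0
```

```bash
python3 -c "
from h import *
bar();to(.37,.27,.13,72)"
```

```text
rect c 521.5 258.4 size 162.5 28.6 ang -12.2
t 3.75 pos [0.5033 0.3288 0.1263] yaw -4.6 F [-5.8 -1.4  2.1] op 0.0
-> [-0.231 -0.427 -0.012 -0.002 -0.002 -1.702]
```

```bash
python3 -c "
from h import *
to(.534,.297,.036,-12.2);to(.530,.274,.036,-12.2)"
```

```text
t 3.75 pos [0.5033 0.3288 0.1263] yaw -4.6 F [-5.8 -1.4  2.1] op 0.0
-> [-0.098  0.111  0.301 -0.002 -0.     0.169]
t 3.75 pos [0.5033 0.3288 0.1263] yaw -4.6 F [-5.8 -1.4  2.1] op 0.0
-> [-0.175  0.104  0.301 -0.002 -0.     0.169]
```

Emit:
step_arm(
  steps=[
    [-0.05, 0.06, 0.05, 0, 0, 0.08, 1],
    [-0.09, 0.11, 0.12, 0, 0, 0.17, 1],
    [-0.09, 0.11, 0.22, 0, 0, 0.17, 1],
    [-0.09, 0.11, 0.3, 0, 0, 0.17, 1],
    [-0.09, 0.11, 0.305, 0, 0, 0.17, 1],
    [-0.09, 0.11, 0.305, 0, 0, 0.17, 1],
  ],
)

```text
time_s: 4.25
position: [0.5383, 0.297, 0.0283]
tcp_rot: [[0.209, 0.978, -0.004], [0.978, -0.209, -0.001], [-0.002, -0.003, -1.0]]
force: [-0.4, 0.8, 0.8]
opening: 0.006
grasp_force: 0.0
```

```bash
python3 -c "
from h import *
to(.530,.274,.036,-12.2)"
```

```text
t 4.25 pos [0.5383 0.297  0.0283] yaw -12.04 F [-0.4  0.8  0.8] op 0.01
-> [-0.081 -0.011 -0.025 -0.004  0.003  0.003]
```

Emit:
step_arm(
  steps=[
    [-0.02, -0.01, -0.02, 0, 0, 0, 1],
    [-0.04, -0.01, -0.02, 0, 0, 0, 1],
    [-0.055, -0.01, -0.02, 0, 0, 0, 1],
    [-0.07, -0.01, -0.02, 0, 0, 0, 1],
    [-0.08, -0.01, -0.02, 0, 0, 0, 1],
    [-0.08, -0.01, -0.02, 0, 0, 0, 1],
  ],
)

```text
time_s: 4.75
position: [0.5319, 0.2735, 0.0364]
tcp_rot: [[0.21, 0.978, 0.001], [0.978, -0.21, 0.0], [0.001, 0.001, -1.0]]
force: [0.2, 0.4, 0.6]
opening: 0.001
grasp_force: 0.2
```

Emit:
step_arm(
  steps=[
    [0.03, 0, 0, 0, 0, 0, 1],
    [0.08, 0, -0.03, 0, 0, 0, 1],
    [0.12, -0.05, -0.12, 0, 0, -0.1, 1],
    [0.12, -0.15, -0.25, 0, 0, -0.25, 1],
    [0.12, -0.25, -0.3, 0, 0, -0.4, 1],
    [0.12, -0.35, -0.3, 0, 0, -0.55, 1],
    [0.12, -0.4, -0.3, 0, 0, -0.7, 1],
    [0.12, -0.4, -0.3, 0, 0, -0.85, 1],
  ],
)

```text
time_s: 5.42
position: [0.4167, 0.3348, 0.1259]
tcp_rot: [[-0.449, 0.893, -0.005], [0.893, 0.449, -0.002], [0.0, -0.005, -1.0]]
force: [-1.0, 0.2, -0.2]
opening: 0.0
grasp_force: 0.0
```

```bash
python3 -c "
from h import *
bar()
to(.40,.285,.126,76)"
```

```text
rect c 520.5 251.1 size 162.5 29.1 ang -12.6
t 5.47 pos [0.4189 0.3349 0.1258] yaw 26.88 F [1.5 0.1 0. ] op 0.0
-> [-1.200e-01 -1.320e-01 -0.000e+00 -3.000e-03 -1.000e-03 -1.091e+00]
```

Emit:
step_arm(
  steps=[
    [-0.03, -0.04, 0, 0, 0, -0.15, 1],
    [-0.06, -0.08, 0, 0, 0, -0.3, 1],
    [-0.12, -0.13, 0, 0, 0, -0.45, 1],
    [-0.12, -0.13, 0, 0, 0, -0.6, 1],
    [-0.12, -0.13, 0, 0, 0, -0.75, 1],
    [-0.12, -0.13, 0, 0, 0, -0.9, 1],
    [-0.12, -0.13, 0, 0, 0, -0.9, 1],
  ],
)

```text
time_s: 6.05
position: [0.4032, 0.2849, 0.1255]
tcp_rot: [[-0.918, 0.397, 0.0], [0.397, 0.918, -0.0], [-0.0, -0.0, -1.0]]
force: [1.2, -0.4, 0.3]
opening: 0.003
grasp_force: 0.0
```

```bash
python3 -c "
from h import *
bar()
to(.419,.2737,.036,77.4)"
```

```text
rect c 520.5 251.0 size 162.4 28.9 ang -12.3
t 6.1 pos [0.4032 0.285  0.1255] yaw 66.41 F [ 0.3 -0.1  0.5] op 0.01
-> [-0.063 -0.013  0.298  0.     0.    -0.244]
```

Emit:
step_arm(
  steps=[
    [-0.02, -0.01, 0.06, 0, 0, -0.12, 1],
    [-0.05, -0.01, 0.15, 0, 0, -0.24, 1],
    [-0.06, -0.01, 0.22, 0, 0, -0.24, 1],
    [-0.06, -0.01, 0.27, 0, 0, -0.24, 1],
    [-0.06, -0.01, 0.295, 0, 0, -0.24, 1],
    [-0.06, -0.01, 0.295, 0, 0, -0.24, 1],
  ],
)

```text
time_s: 6.6
position: [0.4172, 0.2747, 0.0355]
tcp_rot: [[-0.976, 0.22, -0.003], [0.22, 0.976, -0.001], [0.003, -0.002, -1.0]]
force: [-0.3, 0.2, -0.1]
opening: 0.001
grasp_force: 0.0
```

```bash
python3 -c "
from h import *
to(.4424-.0095*.976,.2685+.002,.036,77.4)
to(.4424-.0095*.976+.03*.976,.2706-.03*.218,.036,77.4)"
```

```text
t 6.6 pos [0.4172 0.2747 0.0355] yaw 77.31 F [-0.3  0.2 -0.1] op 0.0
-> [-0.055 -0.002 -0.002 -0.002 -0.004 -0.002]
t 6.6 pos [0.4172 0.2747 0.0355] yaw 77.31 F [-0.3  0.2 -0.1] op 0.0
-> [-0.155 -0.001 -0.002 -0.002 -0.004 -0.002]
```

Emit:
step_arm(
  steps=[
    [-0.025, 0, 0, 0, 0, 0, 1],
    [-0.045, 0, 0, 0, 0, 0, 1],
    [-0.06, 0, 0, 0, 0, 0, 1],
    [-0.08, 0, 0, 0, 0, 0, 1],
    [-0.1, 0, 0, 0, 0, 0, 1],
    [-0.12, 0, 0, 0, 0, 0, 1],
    [-0.14, 0, 0, 0, 0, 0, 1],
    [-0.155, 0, 0, 0, 0, 0, 1],
  ],
)

```text
time_s: 7.27
position: [0.4641, 0.2647, 0.0374]
tcp_rot: [[-0.976, 0.217, 0.001], [0.217, 0.976, 0.0], [-0.0, 0.0, -1.0]]
force: [-2.1, -0.5, 1.1]
opening: 0.005
grasp_force: 1.1
```

```bash
python3 -c "
from h import *
bar('t3');to(.5,.2,.036,77.4)"
```

```text
rect c 567.8 239.5 size 129.4 28.9 ang -12.7
t 7.32 pos [0.4654 0.2647 0.0373] yaw 77.43 F [ 1.  -0.6  0.4] op 0.01
-> [-0.159 -0.185  0.005  0.001  0.003  0.001]
```

View pics/t3.png

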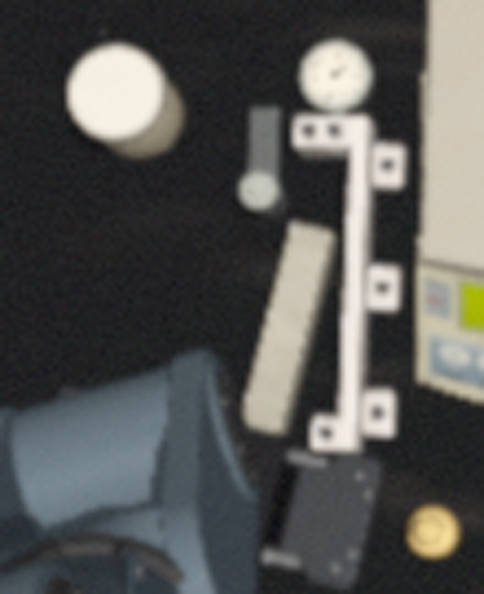

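The top view shows the bar's far end at (315,235) in the crop. It is lined up on the gap between the post (258,190) and the fence face (345), and the gripper body's right end is nearing the balance. I'll back off and turn the tool 90° so the body lies along the bay for the rest of the push.

Emit:
step_arm(
  steps=[
    [0.04, 0, 0, 0, 0, 0, 1],
    [0.1, 0, -0.03, 0, 0, 0.12, 1],
    [0.14, 0, -0.08, 0, 0, 0.28, 1],
    [0.14, 0, -0.1, 0, 0, 0.44, 1],
    [0.14, 0, -0.1, 0, 0, 0.6, 1],
    [0.14, 0, -0.1, 0, 0, 0.76, 1],
    [0.14, 0, -0.1, 0, 0, 0.9, 1],
    [0.14, 0, -0.1, 0, 0, 1.0, 1],
  ],
)

```text
time_s: 7.98
position: [0.4217, 0.2742, 0.0672]
tcp_rot: [[-0.533, 0.846, 0.001], [0.846, 0.533, 0.0], [-0.0, 0.001, -1.0]]
force: [-0.2, 1.4, -0.6]
opening: 0.006
grasp_force: 0.0
```

```bash
python3 -c "
from h import *
to(.43,.2735,.06,-12.6)"
```

```text
t 7.98 pos [0.4217 0.2742 0.0672] yaw 32.21 F [-0.2  1.4 -0.6] op 0.01
-> [-0.017  0.022  0.024  0.001 -0.     0.996]
```

Emit:
step_arm(
  steps=[
    [-0.01, 0.02, 0, 0, 0, 0.15, 1],
    [-0.01, 0.02, 0, 0, 0, 0.3, 1],
    [-0.01, 0.02, 0, 0, 0, 0.45, 1],
    [-0.01, 0.02, 0, 0, 0, 0.6, 1],
    [-0.01, 0.02, 0, 0, 0, 0.75, 1],
    [-0.01, 0.02, 0.02, 0, 0, 0.9, 1],
    [-0.01, 0.02, 0.06, 0, 0, 1.0, 1],
    [-0.01, 0.02, 0.1, 0, 0, 1.0, 1],
  ],
)

```text
time_s: 8.65
position: [0.4289, 0.2751, 0.0372]
tcp_rot: [[0.219, 0.976, 0.002], [0.976, -0.219, 0.001], [0.001, 0.002, -1.0]]
force: [-0.7, -0.1, -0.9]
opening: 0.001
grasp_force: 0.0
```

```bash
python3 -c "
from h import *
bar()
a=np.array([.9757,-.219]);n=np.array([.4747,.2625])
for g in(-.021,-.015,.025): p=n+a*g;print(p);to(*p,.036,-12.7)"
```

```text
rect c 577.8 237.3 size 111.8 29.0 ang -12.8
[0.4542103 0.267099 ]
t 8.7 pos [0.4276 0.2745 0.0351] yaw -12.54 F [-0.6 -0.1 -1.1] op 0.01
-> [-0.005  0.092 -0.003 -0.002  0.002  0.004]
[0.4600645 0.265785 ]
t 8.7 pos [0.4276 0.2745 0.0351] yaw -12.54 F [-0.6 -0.1 -1.1] op 0.01
-> [-0.005  0.112 -0.003 -0.002  0.002  0.004]
[0.4990925 0.257025 ]
t 8.7 pos [0.4276 0.2745 0.0351] yaw -12.54 F [-0.6 -0.1 -1.1] op 0.01
-> [-0.005  0.245 -0.003 -0.002  0.002  0.004]
```

Emit:
step_arm(
  steps=[
    [-0.005, 0.04, 0, 0, 0, 0, 1],
    [-0.005, 0.08, 0, 0, 0, 0, 1],
    [-0.005, 0.1, 0, 0, 0, 0, 1],
    [-0.005, 0.12, 0, 0, 0, 0, 1],
    [-0.005, 0.14, 0, 0, 0, 0, 1],
    [-0.005, 0.16, 0, 0, 0, 0, 1],
    [-0.005, 0.175, 0, 0, 0, 0, 1],
    [-0.005, 0.19, 0, 0, 0, 0, 1],
  ],
)

```text
time_s: 9.37
position: [0.4841, 0.2606, 0.0372]
tcp_rot: [[0.217, 0.976, -0.001], [0.976, -0.217, -0.0], [-0.0, -0.001, -1.0]]
force: [-1.7, 1.0, 0.8]
opening: 0.003
grasp_force: 1.1
```

```bash
python3 -c "
from h import *
bar()
to(.4991,.2570,.036,-12.7)"
```

```text
rect c 616.4 228.5 size 67.7 28.8 ang -11.9
t 9.42 pos [0.4856 0.2607 0.0372] yaw -12.55 F [ 1.  -0.6  0.5] op 0.0
-> [-0.002  0.047  0.004  0.002 -0.001  0.003]
```

Emit:
step_arm(
  steps=[
    [0, 0.015, 0, 0, 0, 0, 1],
    [0, 0.03, 0, 0, 0, 0, 1],
    [0, 0.045, 0, 0, 0, 0, 1],
    [0, 0.045, 0, 0, 0, 0, 1],
  ],
)

```text
time_s: 9.75
position: [0.4993, 0.2579, 0.0372]
tcp_rot: [[0.217, 0.976, 0.003], [0.976, -0.217, 0.001], [0.001, 0.003, -1.0]]
force: [0.4, 0.5, -0.4]
opening: 0.005
grasp_force: 0.0
```

Emit:
step_arm(
  steps=[
    [0, -0.04, 0, 0, 0, 0, 1],
    [0.05, -0.1, -0.03, 0, 0, 0, 1],
    [0.1, -0.2, -0.1, 0, 0, 0, 1],
    [0.2, -0.32, -0.2, 0, 0, 0, 1],
    [0.3, -0.4, -0.25, 0, 0, 0, 1],
    [0.35, -0.4, -0.25, 0, 0, 0, 1],
    [0.35, -0.4, -0.25, 0, 0, 0, 1],
  ],
)

```text
time_s: 10.33
position: [0.4026, 0.3916, 0.1145]
tcp_rot: [[0.212, 0.977, 0.006], [0.977, -0.212, 0.005], [0.007, 0.005, -1.0]]
force: [-0.2, 1.3, 0.5]
opening: 0.005
grasp_force: 0.0
```

```bash
python3 -c "
from h import *
bar('t4')
to(.4991,.2570,.036,-12.7)"
```

```text
rect c 584.7 234.1 size 162.4 33.2 ang -12.9
t 10.38 pos [0.4025 0.3892 0.1134] yaw -12.27 F [-0.  -0.7  0.1] op 0.0
-> [-0.363  0.407  0.258  0.004 -0.004  0.01 ]
```

View pics/t4.png

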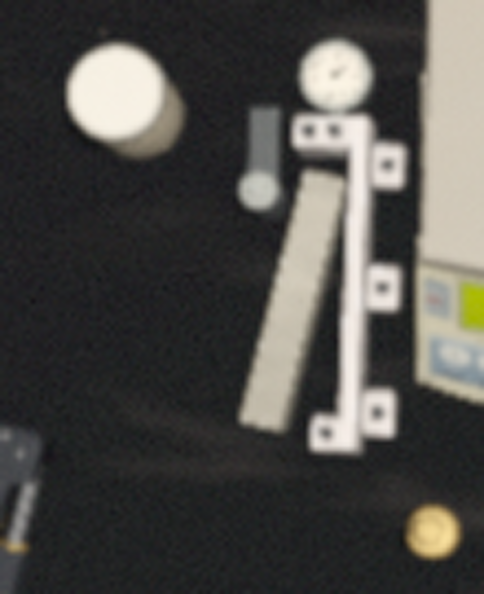

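The bar's far end has passed behind the post (far edge at (325,172) in the crop, post at (258,190)), but it is about 11 mm short. I'll swing the near end slightly right first, then push forward.

```bash
python3 -c "
from h import *
to(.527,.288,.036,-11)"
```

```text
t 10.38 pos [0.4025 0.3892 0.1134] yaw -12.27 F [-0.  -0.7  0.1] op 0.0
-> [-0.242  0.476  0.259  0.004 -0.004 -0.028]
```

Emit:
step_arm(
  steps=[
    [-0.06, 0.1, 0, 0, 0, -0.03, 1],
    [-0.12, 0.22, 0, 0, 0, -0.03, 1],
    [-0.18, 0.34, 0.02, 0, 0, -0.03, 1],
    [-0.23, 0.45, 0.08, 0, 0, -0.03, 1],
    [-0.24, 0.475, 0.16, 0, 0, -0.03, 1],
    [-0.24, 0.475, 0.23, 0, 0, -0.03, 1],
    [-0.24, 0.475, 0.26, 0, 0, -0.03, 1],
    [-0.24, 0.475, 0.26, 0, 0, -0.03, 1],
  ],
)

```text
time_s: 11.05
position: [0.5241, 0.2833, 0.0312]
tcp_rot: [[0.195, 0.981, -0.007], [0.981, -0.195, -0.002], [-0.004, -0.006, -1.0]]
force: [-1.5, -0.3, -0.8]
opening: 0.002
grasp_force: 0.0
```

```bash
python3 -c "
from h import *
to(.525,.2615,.036,-11)"
```

```text
t 11.05 pos [0.5241 0.2833 0.0312] yaw -11.27 F [-1.5 -0.3 -0.8] op 0.0
-> [-0.071  0.017 -0.016 -0.008  0.005 -0.006]
```

Push, then back away and go behind the near end.

Emit:
step_arm(
  steps=[
    [-0.02, 0.01, -0.01, 0, 0, 0, 1],
    [-0.035, 0.01, -0.01, 0, 0, 0, 1],
    [-0.05, 0.01, -0.01, 0, 0, 0, 1],
    [-0.062, 0.01, -0.01, 0, 0, 0, 1],
    [-0.07, 0.01, -0.01, 0, 0, 0, 1],
    [-0.07, 0.01, -0.01, 0, 0, 0, 1],
  ],
)

```text
time_s: 11.55
position: [0.5257, 0.2638, 0.038]
tcp_rot: [[0.194, 0.981, 0.001], [0.981, -0.194, 0.0], [0.0, 0.001, -1.0]]
force: [-0.3, 0.0, -0.6]
opening: 0.004
grasp_force: 0.0
```

Emit:
step_arm(
  steps=[
    [0.04, 0, 0, 0, 0, 0, 1],
    [0.1, -0.05, -0.03, 0, 0, 0, 1],
    [0.16, -0.15, -0.1, 0, 0, 0, 1],
    [0.22, -0.27, -0.15, 0, 0, 0, 1],
    [0.22, -0.38, -0.15, 0, 0, 0, 1],
    [0.22, -0.4, -0.15, 0, 0, 0, 1],
    [0.22, -0.4, -0.15, 0, 0, 0, 1],
  ],
)

```text
time_s: 12.13
position: [0.4172, 0.3532, 0.0822]
tcp_rot: [[0.19, 0.982, -0.002], [0.982, -0.19, -0.001], [-0.002, -0.002, -1.0]]
force: [-0.1, 1.1, -0.2]
opening: 0.007
grasp_force: 0.0
```

```bash
cat >> h.py <<'E'
def edges(c=None):
    "bar from its left long edge and near edge, clear of the white fence"
    c=capture('top');k=6;y0,y1,x0,x1=160,235,205,243
    g=cv2.resize(c['image'],None,fx=k,fy=k,interpolation=cv2.INTER_CUBIC).astype(int).min(2)
    P=[]
    for v in range(178*k,216*k,k):
        u=np.argmax(g[v,205*k:]>95)+205*k
        P.append(onz(c,(u+.5)/k-.5,(v+.5)/k-.5,.025)[:2])
    P=np.array(P)*1000;vx,vy,px,py=cv2.fitLine(P.astype(np.float32),cv2.DIST_HUBER,0,.01,.01).ravel()
    sg=np.sign(vx);print('left edge ang',round(np.degrees(np.arctan2(vy*sg,vx*sg)),2),'y at x=530,595,650',[round(float(py+(x-px)*vy/vx),1) for x in(530,595,650)],'resid',np.round(np.std(np.cross(P-[px,py],[vx,vy])),2))
E
python3 -W ignore -c "
from h import *
bar('t5');edges()
to(.47,.245,.036,-9)"
```

```text
rect c 584.9 231.3 size 162.5 28.9 ang -6.8
left edge ang -6.73 y at x=530,595,650 [252.0, 244.3, 237.9] resid 0.4
t 12.23 pos [0.4214 0.3529 0.0822] yaw -11.12 F [ 0.2 -1.3  0.4] op 0.01
-> [-0.322  0.228  0.154  0.002 -0.001 -0.047]
```

```bash
python3 -c "
from h import *
to(.478,.244,.036,-7)"
```

```text
t 12.23 pos [0.4214 0.3529 0.0822] yaw -11.12 F [ 0.2 -1.3  0.4] op 0.01
-> [-0.32   0.255  0.154  0.002 -0.001 -0.092]
```

Emit:
step_arm(
  steps=[
    [-0.08, 0.02, 0, 0, 0, -0.05, 1],
    [-0.18, 0.06, 0, 0, 0, -0.09, 1],
    [-0.27, 0.12, 0.02, 0, 0, -0.09, 1],
    [-0.32, 0.2, 0.08, 0, 0, -0.09, 1],
    [-0.32, 0.24, 0.13, 0, 0, -0.09, 1],
    [-0.32, 0.24, 0.155, 0, 0, -0.09, 1],
    [-0.32, 0.24, 0.155, 0, 0, -0.09, 1],
  ],
)

```text
time_s: 12.82
position: [0.4735, 0.2427, 0.0338]
tcp_rot: [[0.127, 0.992, -0.002], [0.992, -0.127, -0.001], [-0.001, -0.002, -1.0]]
force: [-0.6, -1.1, 0.7]
opening: 0.006
grasp_force: 0.0
```

```bash
python3 -c "
from h import *
to(.4976,.2418,.036,-7)
to(.5085,.2405,.036,-7)"
```

```text
t 12.82 pos [0.4735 0.2427 0.0338] yaw -7.32 F [-0.6 -1.1  0.7] op 0.01
-> [ 0.007  0.08  -0.008 -0.003  0.001 -0.007]
t 12.82 pos [0.4735 0.2427 0.0338] yaw -7.32 F [-0.6 -1.1  0.7] op 0.01
-> [ 0.008  0.117 -0.008 -0.003  0.001 -0.007]
```

Emit:
step_arm(
  steps=[
    [0.007, 0.03, 0, 0, 0, 0, 1],
    [0.007, 0.06, 0, 0, 0, 0, 1],
    [0.007, 0.075, 0, 0, 0, 0, 1],
    [0.007, 0.09, 0, 0, 0, 0, 1],
    [0.007, 0.103, 0, 0, 0, 0, 1],
    [0.007, 0.115, 0, 0, 0, 0, 1],
    [0.007, 0.115, 0, 0, 0, 0, 1],
  ],
)

```text
time_s: 13.4
position: [0.5077, 0.2419, 0.0359]
tcp_rot: [[0.124, 0.992, 0.001], [0.992, -0.124, 0.0], [0.0, 0.001, -1.0]]
force: [-0.4, -0.3, 0.4]
opening: 0.005
grasp_force: 0.2
```

Emit:
step_arm(
  steps=[
    [0, -0.04, 0, 0, 0, 0, 1],
    [0.02, -0.1, -0.04, 0, 0, 0, 1],
    [0.1, -0.18, -0.12, 0, 0, 0, 1],
    [0.2, -0.2, -0.15, 0, 0, 0, 1],
    [0.3, -0.2, -0.15, 0, 0, 0, 1],
    [0.36, -0.2, -0.15, 0, 0, 0, 1],
    [0.36, -0.2, -0.15, 0, 0, 0, 1],
  ],
)

```text
time_s: 13.98
position: [0.4627, 0.3605, 0.0817]
tcp_rot: [[0.121, 0.993, 0.006], [0.993, -0.121, 0.004], [0.004, 0.006, -1.0]]
force: [0.1, -0.2, 1.1]
opening: 0.007
grasp_force: 0.0
```

```bash
python3 -W ignore -c "
from h import *
bar('t6');edges()
to(.527,.275,.036,-4)"
```

```text
rect c 598.7 226.5 size 170.1 33.8 ang -7.8
left edge ang -6.71 y at x=530,595,650 [250.9, 243.2, 236.8] resid 0.38
t 14.08 pos [0.4608 0.3568 0.0807] yaw -7.02 F [-0.8  0.3  0.2] op 0.01
-> [-0.244  0.252  0.149  0.001  0.    -0.067]
```

View pics/t6.png

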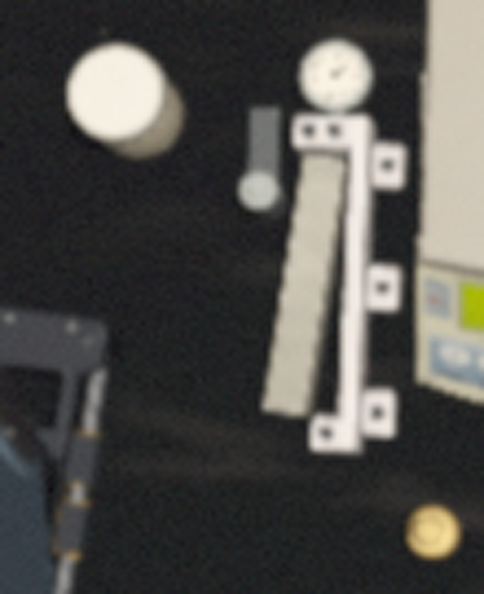

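The top view shows the far end inside at the far block (325,152). The near end (285,413) sits just beyond the near stop's inner edge, at about 416, with the bar at −6.7°. Now I'll swing the near end in.

Emit:
step_arm(
  steps=[
    [-0.03, 0.08, 0, 0, 0, -0.03, 1],
    [-0.1, 0.18, 0, 0, 0, -0.07, 1],
    [-0.18, 0.25, 0.02, 0, 0, -0.07, 1],
    [-0.24, 0.26, 0.08, 0, 0, -0.07, 1],
    [-0.24, 0.26, 0.13, 0, 0, -0.07, 1],
    [-0.24, 0.26, 0.15, 0, 0, -0.07, 1],
    [-0.24, 0.26, 0.15, 0, 0, -0.07, 1],
  ],
)

```text
time_s: 14.67
position: [0.528, 0.2733, 0.0338]
tcp_rot: [[0.072, 0.997, -0.004], [0.997, -0.072, -0.001], [-0.002, -0.004, -1.0]]
force: [-0.0, 0.2, 0.6]
opening: 0.005
grasp_force: 0.0
```

```bash
python3 -W ignore -c "
from h import *
to(.530,.2600,.036,-4);to(.530,.2440,.036,-4);to(.530,.24,.036,0)"
```

```text
t 14.67 pos [0.528  0.2733 0.0338] yaw -4.1 F [-0.   0.2  0.6] op 0.01
-> [-0.044  0.01  -0.007 -0.006  0.002 -0.002]
t 14.67 pos [0.528  0.2733 0.0338] yaw -4.1 F [-0.   0.2  0.6] op 0.01
-> [-0.097  0.014 -0.007 -0.006  0.002 -0.002]
t 14.67 pos [0.528  0.2733 0.0338] yaw -4.1 F [-0.   0.2  0.6] op 0.01
-> [-0.11   0.015 -0.007 -0.006  0.002 -0.091]
```

Emit:
step_arm(
  steps=[
    [-0.02, 0.01, 0, 0, 0, 0, 1],
    [-0.04, 0.01, 0, 0, 0, 0, 1],
    [-0.053, 0.01, 0, 0, 0, 0, 1],
    [-0.065, 0.01, 0, 0, 0, 0, 1],
    [-0.077, 0.01, 0, 0, 0, 0, 1],
    [-0.087, 0.01, 0, 0, 0, -0.05, 1],
    [-0.095, 0.01, 0, 0, 0, -0.09, 1],
    [-0.095, 0.01, 0, 0, 0, -0.09, 1],
  ],
)

```text
time_s: 15.33
position: [0.5304, 0.2463, 0.0361]
tcp_rot: [[-0.002, 1.0, 0.0], [1.0, 0.002, 0.0], [0.0, 0.0, -1.0]]
force: [-1.3, 0.4, 0.1]
opening: 0.002
grasp_force: 0.0
```

```bash
python3 -W ignore -c "
from h import *
bar();capture
to(.530,.2375,.036,0)"
```

```text
rect c 596.9 219.2 size 173.7 28.8 ang 3.6
t 15.38 pos [0.5304 0.2464 0.036 ] yaw 0.04 F [-0.3 -0.2  0.8] op 0.0
-> [-0.03  -0.001 -0.     0.001  0.     0.001]
```

Emit:
step_arm(
  steps=[
    [-0.01, 0, 0, 0, 0, 0, 1],
    [-0.018, 0, 0, 0, 0, 0, 1],
    [-0.025, 0, 0, 0, 0, 0, 1],
    [-0.028, 0, 0, 0, 0, 0, 1],
  ],
)

```text
time_s: 15.72
position: [0.532, 0.2401, 0.036]
tcp_rot: [[0.001, 1.0, 0.004], [1.0, -0.001, 0.004], [0.004, 0.004, -1.0]]
force: [0.8, 10.8, -0.5]
opening: 0.006
grasp_force: 5.4
```

Emit:
step_arm(
  steps=[
    [0.04, 0, 0, 0, 0, 0, 1],
    [0.1, 0, -0.03, 0, 0, 0, 1],
    [0.18, -0.05, -0.1, 0, 0, 0, 1],
    [0.28, -0.12, -0.15, 0, 0, 0, 1],
    [0.36, -0.2, -0.15, 0, 0, 0, 1],
    [0.38, -0.2, -0.15, 0, 0, 0, 1],
    [0.38, -0.2, -0.15, 0, 0, 0, 1],
  ],
)

```text
time_s: 16.3
position: [0.4686, 0.354, 0.0808]
tcp_rot: [[-0.006, 1.0, -0.0], [1.0, 0.006, -0.001], [-0.001, -0.0, -1.0]]
force: [0.7, -0.3, 0.0]
opening: 0.004
grasp_force: 0.0
```

```bash
python3 -W ignore -c "
from h import *
bar('t7');edges()
to(.615,.27,.04,0)"
```

```text
rect c 596.7 216.7 size 171.9 27.5 ang -0.5
left edge ang 0.14 y at x=530,595,650 [229.5, 229.7, 229.8] resid 0.41
t 16.4 pos [0.4705 0.3521 0.0804] yaw 0.13 F [ 0.8 -1.  -0. ] op 0.0
-> [-0.275  0.481  0.135  0.     0.001  0.003]
```

View pics/t7.png

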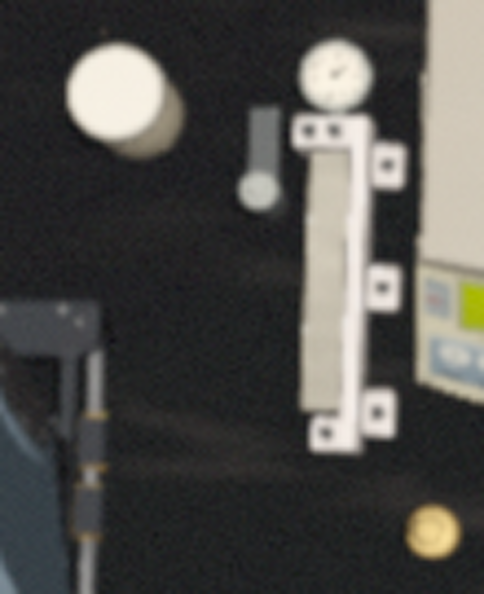

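The bar lies along the fence between the stops, with a left edge angle of 0.14° and its ends at v≈152 and 411 in the crop. I'll give one gentle firming nudge beyond the middle to make sure the far half is flush.

Emit:
step_arm(
  steps=[
    [0, 0.1, 0, 0, 0, 0, 1],
    [-0.05, 0.22, 0, 0, 0, 0, 1],
    [-0.12, 0.34, 0, 0, 0, 0, 1],
    [-0.2, 0.44, 0, 0, 0, 0, 1],
    [-0.27, 0.467, 0.04, 0, 0, 0, 1],
    [-0.27, 0.467, 0.1, 0, 0, 0, 1],
    [-0.27, 0.467, 0.135, 0, 0, 0, 1],
    [-0.27, 0.467, 0.135, 0, 0, 0, 1],
  ],
)

```text
time_s: 17.07
position: [0.6088, 0.2688, 0.0367]
tcp_rot: [[0.002, 1.0, -0.007], [1.0, -0.002, -0.002], [-0.002, -0.007, -1.0]]
force: [-1.5, -0.4, -0.3]
opening: 0.005
grasp_force: 0.0
```

```bash
python3 -W ignore -c "
from h import *
to(.612,.2392,.038,0)"
```

```text
t 17.07 pos [0.6088 0.2688 0.0367] yaw -0.1 F [-1.5 -0.4 -0.3] op 0.0
-> [-0.099  0.011 -0.004 -0.009  0.002 -0.002]
```

Emit:
step_arm(
  steps=[
    [-0.03, 0, 0, 0, 0, 0, 1],
    [-0.06, 0, 0, 0, 0, 0, 1],
    [-0.078, 0, 0, 0, 0, 0, 1],
    [-0.088, 0, 0, 0, 0, 0, 1],
    [-0.094, 0, 0, 0, 0, 0, 1],
    [-0.098, 0, 0, 0, 0, 0, 1],
    [-0.1, 0, 0, 0, 0, 0, 1],
  ],
)

```text
time_s: 17.65
position: [0.6106, 0.2413, 0.0406]
tcp_rot: [[-0.001, 1.0, 0.001], [1.0, 0.001, 0.0], [0.0, 0.001, -1.0]]
force: [1.0, 0.4, 0.6]
opening: 0.001
grasp_force: 0.0
```

Emit:
step_arm(
  steps=[
    [-0.004, 0, 0, 0, 0, 0, 1],
    [-0.008, 0, 0, 0, 0, 0, 1],
    [-0.01, 0, 0, 0, 0, 0, 1],
    [-0.01, 0, 0, 0, 0, 0, 1],
  ],
)

```text
time_s: 17.98
position: [0.6106, 0.2394, 0.0403]
tcp_rot: [[-0.001, 1.0, 0.001], [1.0, 0.001, 0.002], [0.002, 0.001, -1.0]]
force: [-0.3, 4.8, 0.2]
opening: 0.004
grasp_force: 2.3
```

Emit:
step_arm(
  steps=[
    [0.04, 0, 0, 0, 0, 0, 1],
    [0.1, 0, -0.03, 0, 0, 0, 1],
    [0.18, -0.08, -0.12, 0, 0, 0, 1],
    [0.25, -0.2, -0.25, 0, 0, 0, 1],
    [0.32, -0.33, -0.3, 0, 0, 0, 1],
    [0.36, -0.45, -0.3, 0, 0, 0, 1],
    [0.36, -0.47, -0.3, 0, 0, 0, 1],
    [0.36, -0.47, -0.3, 0, 0, 0, 1],
  ],
)

```text
time_s: 18.65
position: [0.4634, 0.3474, 0.1308]
tcp_rot: [[-0.007, 1.0, -0.005], [1.0, 0.007, -0.002], [-0.002, -0.005, -1.0]]
force: [-0.4, -0.3, 0.2]
opening: 0.008
grasp_force: 0.0
```

```bash
python3 -W ignore -c "
from h import *
bar('t8');edges();to(.46,.35,.13,0)"
```

```text
rect c 596.7 216.4 size 171.8 27.0 ang -0.4
left edge ang 0.12 y at x=530,595,650 [229.5, 229.7, 229.8] resid 0.45
t 18.75 pos [0.4688 0.3468 0.1304] yaw 0.22 F [0.6 0.2 0.3] op 0.01
-> [ 0.011 -0.029  0.001  0.001  0.001  0.005]
```

View pics/t8.png

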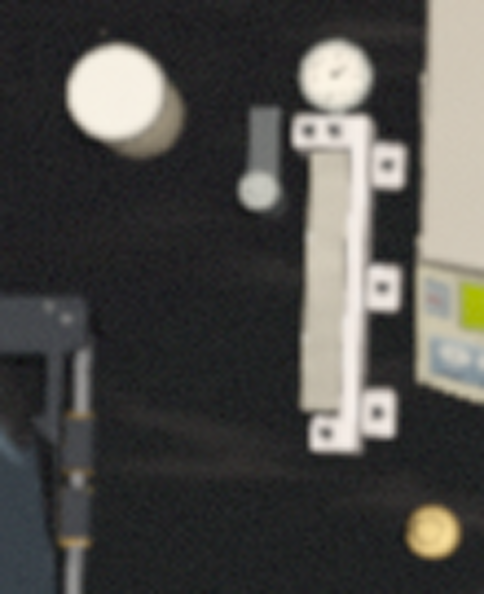

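The final view shows the bar flush along the fence between the two stops. The jar, post, dial and weight have not moved, and the gripper is clear.

```bash
python3 -c "
from rig import *
print(hand_in())"
```

```text
the job is handed in; nothing more can be done
None
```

The bar is in the gauge bay, flush along the fence to within what the top camera can resolve and between the two end stops; it was only ever pushed along the bench (highest reading about 11 N), nothing else visibly moved, the arm finished clear, and I handed in at about 19 s.

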